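# Clear the page and turn the recipe leaf

## Task

The stiff leaf of the recipe board stands partly raised over the right-hand page, and a tin has been left on the left-hand page. First push the tin off the board so that it stands flat on the worktop, sliding it and never lifting it; then, with the fingertips, turn the leaf over its spine and press it down until it lies flat on the left-hand page. Leave the mug, the honey jar and the pepper shaker where they stand.

Things in the scene. Friction and masses are not known exactly. Their poses are not given: they have to be found in the camera images.
- recipe_board: Fixed recipe board: wooden base 190 (x) x 310 (y) mm, 10 mm thick, two cream pages. Origin: centre of its underside, on the worktop. x runs along the spine, away from the robot at yaw 0; y points to the left-hand page; z up. Page surface at z = 10 mm. The spine is a thin rod through y = 0, z = 13.5 mm, with a bearing block at each end (x = +-84 mm, top at z = 20 mm).
- leaf (a joint): Angle of the leaf about the spine, rad: 0 = flat on the right-hand page (-y of the board), 1.57 = upright, 3.14 = flat on the left-hand page (+y), where a stop ends the travel. Starts at 0.4 to 0.8. The hinge has friction and holds the leaf wherever it is left; it does not fall by itself. About 1.5 N at the free edge moves it.
- leaf_edge (a point): Middle of the leaf's free edge, 135 mm from the spine axis. The leaf is a stiff white plate, 156 mm along the spine (centred at the board's x = 0), 5 mm thick, with a red strip 14 mm wide along the free edge, a blue picture on the face that is up at the start and a yellow one on the other. Lying flat, its top is 16 mm above the worktop.
- tuna_tin: Short round food tin, 86 mm diameter, 40 mm high, about 0.2 kg, golden with a green label, standing on the left-hand page. Origin: centre of its underside; z up.
- mug: Striped cream mug with a handle, 88 x 118 mm, 92 mm high, standing behind the right-hand page: leave alone. Origin: centre of its underside.
- honey_jar: Jar with a black lid, 63 mm diameter, 94 mm high, standing behind the left-hand page: leave alone. Origin: centre of its underside.
- pepper_shaker: Grey and clear shaker, 44 mm diameter, 90 mm high, standing in front of the right-hand page: leave alone. Origin: centre of its underside.
There are look-alikes about, which are no part of the job. There is more than one size of the tuna_tin; the one meant has the size given above.

How it is judged:
On the way, in this order (a step that is already met when the one before it is completed fails the run):
1. the tin stands flat on the worktop, off the board, with the leaf not yet turned past upright (height (world z) of tuna_tin between -0.02 and 0.004 m and angle between tuna_tin's own z axis and vertical below 0.06 rad and value of joint leaf below 1.57 rad), for 0.2 s.
2. the leaf lies flat on the left-hand page (value of joint leaf above 3.08 rad), for 0.2 s.
At the end, for the whole second after the job is handed in: The leaf is turned to more than 3.08 rad (free edge within about 8 mm of the flat position on the left-hand page) and the tin stands at rest on the worktop, off the board (underside centre less than 4 mm above the worktop, tilted less than 0.06 rad) (value of joint leaf above 3.08 rad and height (world z) of tuna_tin between -0.02 and 0.004 m and angle between tuna_tin's own z axis and vertical below 0.06 rad and linear speed of tuna_tin below 0.02 m/s); the robot touches nothing.
It fails at once if the tin is lifted (underside centre more than 30 mm above the worktop) (height (world z) of tuna_tin above 0.03 m).
It fails at once if the tin is tipped over (angle between tuna_tin's own z axis and vertical above 0.6 rad).
It fails at once if the mug is moved by more than 20 mm or tipped (distance of mug from where it was at the start of the episode above 0.02 m or angle between mug's own z axis and vertical above 0.3 rad).
It fails at once if the honey jar is moved by more than 20 mm or tipped (distance of honey_jar from where it was at the start of the episode above 0.02 m or angle between honey_jar's own z axis and vertical above 0.3 rad).
It fails at once if the pepper shaker is moved by more than 20 mm or tipped (distance of pepper_shaker from where it was at the start of the episode above 0.02 m or angle between pepper_shaker's own z axis and vertical above 0.3 rad).
It also fails if it takes over 51 s, if anything falls off the work surface, if the arm or the gripper's body presses on something with over 40 N, if the wrist force passes 120 N, or if a joint passes its speed limit or range.

## Robot

A 6-joint arm with a two-finger parallel gripper is mounted at the origin on a cart in front of the work surface, level with it; the furniture and walls round the work are solid. World frame = base frame: x ahead of the robot, y to its left, z up, the work surface at z = 0. Lengths are in m, angles in rad, forces in N, time in s.
With the tool pointing down it reaches from about 0.3 to 0.775 m from the base axis. Payload 14.6 kg.
Tool frame: the origin (TCP) lies midway between the tips of the shut fingers; the grasp point (between the pads) lies 19 mm behind it (ctrl.hold_point_z is the distance from the TCP to the grasp point, in m); z points along the fingers, x is the direction in which the jaws open and shut, and the axes are right-handed (so a half turn about z gives the same grasp; the last joint's range is limited). The gripper opens to 94 mm and grips with 3 to 60 N. Pads are 16 mm wide; open, the fingers measure 119 mm over their backs; the gripper's body (75 mm by 177 mm) begins 78 mm behind the grasp point.
Start: joints at [1.146, 0.3, 1.521, -0, 1.321, -0.067], TCP at [0.193, 0.515, 0.205] pointing down, gripper open.
Joint ranges: [-3.03, 3.03], [-0.79, 2.21], [0.23, 2.52], [-1.04, 4.18], [0, 3.07], [-2.55, 2.55]. Speed limits (rad/s): [2.22, 2.22, 2.57, 3.14, 3.14, 3.14].

## Interface

Orientations are given as [roll, pitch, yaw] about the fixed x, y, z axes, in that order (R = Rz(yaw) Ry(pitch) Rx(roll)).
In Python, from station import ctrl, viewer, ticket, nets gives the robot as it stands.
- The arm moves only by the tool carry_out, never from a script. Its argument "commands" is one flat list of numbers, 7 for each row, row after row: the closure, from -1 (fully open) to 1 (shut), so that 0 is half open, then the shift along the world's x, y, z in cm, then the turn, a rotation vector about the world's x, y, z in rad. In form: [gripper, tx, ty, tz, ax, ay, az, gripper, tx, ty, tz, ax, ay, az, ...]. A call has 1 to 12 rows; each row is the pose to reach, as a shift and turn from the pose measured when the call began; what a row does not reach only later rows make up. A row lasts 1/12 s, in which the tool goes at most 41.7 mm and 7.16 degrees, less where a joint would pass 70% of its speed; a pose out of reach is approached as far as the arm can. A call with a gripper value outside its range is refused whole. The fingers move at their own pace and stop on an object; "force" is the grip in N (left out, the last holds). Time passes only in rows, so rows that repeat a pose let the fingers close. It gives the time, the measured TCP pose, the force and the opening at its end, in the units of the state.
- ctrl.get_obs(): the state, without advancing time (a new reading comes with each control period).
- viewer.camera(name): name is "side" or "top" or "wrist"; returns (picture, depth): 420x560x3 uint8, blue, green, red; 420x560 float32, m along the optical axis (not along the pixel's ray), 0 where there is no reading.
- viewer.camera_info(name): a dict with "fx", "fy", "cx", "cy" (pixels), "D" ([k1, k2, p1, p2, k3] as OpenCV has them; the pictures are not rectified), "R" (3x3) and "t" (3): a world point X has camera coordinates R X + t. Camera axes: x right, y down, z forward; pixel columns grow to the right and rows downward; lengths in m; the calibration is good to about 2 mm. A picture is of the moment at which its call begins: read the wrist's pose just before it. camera_info takes no time and is no camera call; for the wrist camera it gives the pose at the moment of the call.
- ticket.hand_in(): hands the job in, once; it reports no verdict.
Trained networks look in the newest picture that a camera, given by its name, has taken for a name from the list of things; names that differ only in an ending like _2 or _b are one class to them, and where a whole thing is asked for, a point or a joint stands for the part that bears it (a point fixed in the world has none). Each returns a list of dicts, best first, with "confidence" (0 to 1); they miss things now and then, are a little off and sometimes report something else, mostly with a low value. They report only what shows in the picture. A call takes as long as a camera call. They do not tell look-alikes from the thing itself.
- nets.silhouettes(camera, thing): "region" (420x560 bool, what is visible of it) and "extent" ([left, top, right, bottom] in pixels, round what is visible of it).
The state is a dict: "time_s": time; "qpos": joint angles; "joint_vel": joint speeds; "tau": joint torques, N m; "ee_pos": TCP position; "eef_rot": TCP orientation; "force": force on the tool from outside, world axes, zero at the start; "moment": the same for the moment, N m; "grip_width": finger opening in m.
Only numpy, scipy, OpenCV 4.12 (cv2) and the standard library are available. Lean on these libraries where they do the work, as an engineer would, in place of code of your own. Each camera call takes 0.05 s, during which the arm holds its last target. There are 200 camera calls.

## Working session

There is one attempt and no reset: what is moved stays moved. The work goes in short steps, Python scripts to look and compute and a tool call to move; the robot and the scene stay as the last step left them, time stands still between calls to the robot, and variables do not carry over. Pictures are saved under pics/ and viewed, about 8 in all and at most 12, crops included, and the job is handed in when it is done.

Besides the shell and the picture viewer there is one more tool, called after "Request:" as name(argument=value, ...), one argument or row to a line, values as JSON. carry_out: Moves the arm, as the interface text tells. Its arguments: {"type":"object","properties":{"commands":{"type":"array","items":{"type":"number"}},"force":{"type":"number"}},"required":["commands"]}

```bash
mkdir -p pics; cat > h.py <<'E'
import numpy as np, cv2
from station import ctrl, viewer, ticket, nets
def cloud(name):
    info=viewer.camera_info(name); img,d=viewer.camera(name)
    K=np.array([[info['fx'],0,info['cx']],[0,info['fy'],info['cy']],[0,0,1]])
    h,w=d.shape; u,v=np.meshgrid(np.arange(w),np.arange(h))
    p=cv2.undistortPoints(np.stack([u,v],-1).reshape(-1,1,2).astype(np.float64),K,np.array(info['D'])).reshape(h,w,2)
    P=np.dstack([p[...,0]*d,p[...,1]*d,d])
    W=(P-np.array(info['t']))@np.array(info['R'])
    W[d==0]=np.nan
    return img,W
E
python3 - <<'E'
from h import *
o=ctrl.get_obs(); print(o['time_s'],o['ee_pos'],o['eef_rot'],o['grip_width'])
ims=[]
for c in ['top','side']:
    img,W=cloud(c); cv2.imwrite(f'pics/{c}1.png',img); np.save(c+'.npy',W)
    for t in ['tuna_tin','leaf','mug','honey_jar','pepper_shaker','recipe_board']:
        for r in nets.silhouettes(c,t):
            m=r['region']; q=W[m]; q=q[~np.isnan(q[:,0])]
            print(c,t,round(r['confidence'],2),r['extent'],np.round(np.median(q,0),3),np.round(np.percentile(q,2,axis=0),3),np.round(np.percentile(q,98,axis=0),3))
E
```

```text
0.0 [0.19252247 0.51492385 0.20489053] [-3.14150500e+00  1.15750934e-03  1.21296065e+00] 0.09380852037958803
top tuna_tin 0.69 [155.4, 231.6, 212.1, 281.1] [0.484 0.261 0.048] [0.433 0.209 0.003] [0.536 0.316 0.053]
top leaf 0.64 [297.5, 186.3, 364.1, 265.0] [ 0.559 -0.057  0.063] [ 0.483 -0.112  0.012] [0.637 0.003 0.103]
top mug 0.64 [337.6, 122.1, 384.0, 167.0] [ 0.742 -0.125  0.04 ] [ 0.695 -0.166 -0.   ] [ 0.781 -0.075  0.091]
top honey_jar 0.9 [273.7, 123.6, 305.8, 154.7] [0.738 0.033 0.091] [0.718 0.006 0.005] [0.773 0.06  0.096]
top pepper_shaker 0.81 [348.6, 286.9, 366.6, 309.1] [ 0.404 -0.106  0.08 ] [ 0.382 -0.125  0.025] [ 0.422 -0.092  0.09 ]
top pepper_shaker 0.46 [274.6, 120.9, 303.7, 156.5] [0.739 0.033 0.091] [0.718 0.004 0.005] [0.775 0.061 0.096]
top recipe_board 0.6 [230.5, 160.5, 380.6, 275.1] [ 0.56  -0.023  0.01 ] [ 0.465 -0.155  0.005] [0.681 0.144 0.1  ]
top recipe_board 0.5 [298.5, 188.0, 365.7, 263.5] [ 0.56  -0.056  0.063] [ 0.484 -0.112  0.014] [0.637 0.001 0.103]
side tuna_tin 0.96 [286.6, 254.7, 352.6, 321.9] [0.481 0.281 0.047] [0.431 0.209 0.001] [0.533 0.318 0.053]
side leaf 0.86 [268.6, 131.1, 346.9, 206.2] [ 0.555 -0.052  0.058] [ 0.482 -0.111  0.015] [0.635 0.005 0.102]
side mug 0.84 [218.6, 121.5, 263.5, 170.5] [ 0.73  -0.096  0.062] [ 0.692 -0.23   0.   ] [ 0.776 -0.075  0.092]
side honey_jar 0.91 [203.4, 153.9, 231.7, 210.6] [0.739 0.053 0.066] [0.716 0.012 0.005] [0.772 0.063 0.095]
side pepper_shaker 0.62 [370.6, 144.6, 393.2, 183.6] [ 0.402 -0.099  0.048] [ 0.383 -0.115  0.005] [ 0.42  -0.091  0.088]
side recipe_board 0.63 [224.6, 131.9, 360.3, 255.7] [ 0.551 -0.02   0.017] [ 0.466 -0.115  0.005] [0.68  0.152 0.1  ]
```

View pics/top1.png

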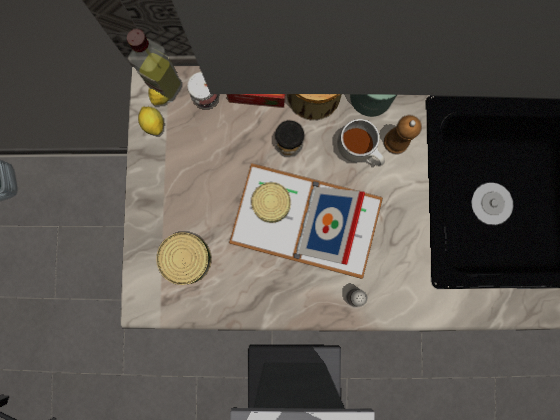

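View pics/side1.png

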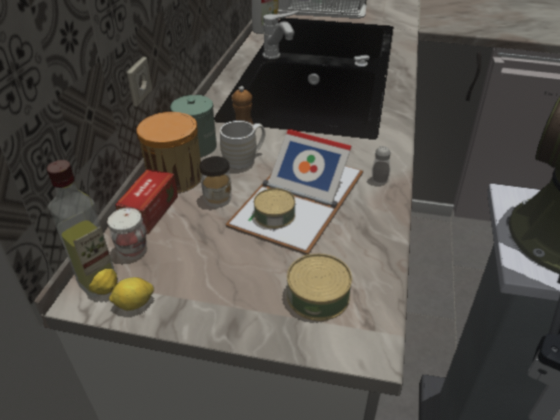

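The top view shows the tin on the board at about (271,202), with a larger look-alike at (183,258). The leaf is at (333,222), the honey jar at (290,137), the mug at (358,141) and the shaker at (358,297). Next I'll fit the poses.

```bash
cat > fit.py <<'E'
from h import *
for c in ['top','side']:
    W=np.load(c+'.npy')
    x,y,z=W[...,0],W[...,1],W[...,2]
    roi=(x>.4)&(x<.72)&(y>-.2)&(y<.2)
    m=roi&(z>.006)&(z<.014)|roi&(z>.0145)&(z<.11)&(x<.68)&(x>.44)&(y<.16)&(y>-.17)&~((x<.45)&(y<-.05))
    m=cv2.morphologyEx(m.astype(np.uint8),cv2.MORPH_OPEN,np.ones((3,3)))
    n,l,s,_=cv2.connectedComponentsWithStats(m); k=1+np.argmax(s[1:,4]); q=W[l==k]
    pg=q[q[:,2]<.014][:,:2].astype(np.float32)
    (cx,cy),sz,a=cv2.minAreaRect(pg); print(c,'board',cx,cy,sz,a)
    print(np.round(cv2.boxPoints(((cx,cy),sz,a)),3).tolist())
    t=q[(q[:,2]>.044)&(q[:,2]<.056)&(q[:,1]>.015)]
    print('tin',cv2.minEnclosingCircle(t[:,:2].astype(np.float32)),np.median(t,0),len(t))
    lf=q[(q[:,2]>.025)&(q[:,1]<0.03)&(q[:,1]>-.14)]
    u,sv,vt=np.linalg.svd(lf-lf.mean(0),full_matrices=False); nrm=vt[2]*np.sign(vt[2][2]); print('leaf n',nrm,'angle',np.arccos(nrm[2]),'yaw', np.degrees(np.arctan2(nrm[0],-nrm[1])) ,'rms',sv[2]/len(lf)**.5,lf.max(0),lf.min(0))
E
python3 fit.py
```

```text
top board 0.5728654861450195 -0.006062015891075134 (0.30795589089393616, 0.18871042132377625) 75.474853515625
[[0.4429999887943268, -0.13099999725818634], [0.6259999871253967, -0.17900000512599945], [0.703000009059906, 0.11900000274181366], [0.5199999809265137, 0.16699999570846558]]
tin ((0.6100308299064636, 0.07164978981018066), 0.04322786256670952) [0.60986777 0.07175762 0.04648309] 1029
leaf n [0.16516375 0.63953214 0.75081261] angle 0.721504834071083 yaw 165.51935819400467 rms 0.0016238683082385823 [0.64412293 0.00347187 0.10646963] [ 0.47288077 -0.12249405  0.02504626]
side board 0.5704116821289062 -0.006745815277099609 (0.3113677203655243, 0.19207324087619781) 75.48827362060547
[[0.43799999356269836, -0.13300000131130219], [0.6240000128746033, -0.18199999630451202], [0.7020000219345093, 0.11999999731779099], [0.515999972820282, 0.1679999977350235]]
tin ((0.6074652075767517, 0.07091544568538666), 0.0451105497777462) [0.60718039 0.07222687 0.04662325] 920
leaf n [0.16206748 0.63258561 0.75734377] angle 0.7115604961953543 yaw 165.62999062031517 rms 0.00318181636709255 [0.64228796 0.02990295 0.10630892] [ 0.47268566 -0.1227877   0.02500248]
```

Board centre is (0.572,-0.006), yaw -14.5°, leaf about 0.72 rad. The tin is 0.084 m out on the left page, and its diameter matches the one given. I'll move above the gap between spine and tin.

Request:
carry_out(
  commands=[0,40,-50.4,0,0,0,-1.466,0,40,-50.4,0,0,0,-1.466,0,40,-50.4,0,0,0,-1.466,0,40,-50.4,0,0,0,-1.466,0,40,-50.4,0,0,0,-1.466,0,40,-50.4,0,0,0,-1.466,0,40,-50.4,0,0,0,-1.466,0,40,-50.4,0,0,0,-1.466,0,40,-50.4,0,0,0,-1.466,0,40,-50.4,0,0,0,-1.466,0,40,-50.4,0,0,0,-1.466,0,40,-50.4,0,0,0,-1.466],
)

```text
time_s: 1.7
ee_pos: [0.5044, 0.1215, 0.2057]
eef_rot: [-3.141, -0.0, -0.26]
force: [1.4, 0.5, -0.3]
grip_width: 0.0471
```

Request:
carry_out(
  commands=[0,4.4,-5.5,0,0,0,0.007,0,8.9,-11,0,0,0,0.007,0,8.9,-11,0,0,0,0.007,0,8.9,-11,0,0,0,0.007,0,8.9,-11,0,0,0,0.007,0,8.9,-11,-5,0,0,0.007,0,8.9,-11,-8,0,0,0.007,0,8.9,-11,-8,0,0,0.007,0,8.9,-11,-8,0,0,0.007],
)

```text
time_s: 2.45
ee_pos: [0.5926, 0.0122, 0.1253]
eef_rot: [3.141, 0.002, -0.252]
force: [0.1, -0.5, 1.2]
grip_width: 0.0468
```

```bash
python3 - <<'E'
from h import *
o=ctrl.get_obs(); print(o['time_s'],o['ee_pos'],o['eef_rot'],o['grip_width'])
img,W=cloud('wrist'); i2,W2=cloud('side')
cv2.imwrite('pics/w2.png',np.vstack([cv2.resize(img,(400,300)),cv2.resize(i2[80:290,180:460],(400,300))]))
E
```

```text
2.45 [0.592571   0.01216175 0.12529272] [ 3.14128162e+00  2.48768478e-03 -2.52274692e-01] 0.04678298812886532
```

View pics/w2.png

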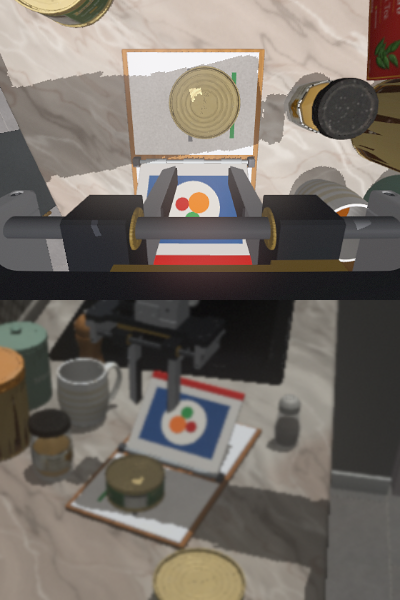

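The wrist view (upper half) shows the fingers aligned with the board and the tin centred ahead of them at (204,102). The fingers are above the spine area, clear of the mug and jar. I'll check how far the camera mount hangs before descending.

```bash
python3 - <<'E'
from h import *
i=viewer.camera_info('wrist'); R=np.array(i['R']);c=-R.T@np.array(i['t']);print(c, 'fwd',R[2])
W=np.load('top.npy');print(np.nanmax(W[180:270,300:370,2]))
E
```

```text
[0.61228945 0.08261199 0.30804255] fwd [-0.05937417 -0.2441387  -0.96792097]
0.10646962912879658
```

Request:
carry_out(
  commands=[0,0,0,-3,0,0,0,0,0,0,-6,0,0,0,0,0,0,-8,0,0,0,0,0,0,-8,0,0,0],
)

```text
time_s: 2.88
ee_pos: [0.5935, 0.0122, 0.047]
eef_rot: [-3.141, -0.001, -0.252]
force: [-0.5, 0.3, -1.4]
grip_width: 0.0473
```

Request:
carry_out(
  commands=[0,0,0,-1.3,0,0,0,0,0,0,-2.6,0,0,0,0,0,0,-2.6,0,0,0,0,0.3,1,-2.6,0,0,0,0,0.5,2,-2.6,0,0,0,0,0.7,2.8,-2.6,0,0,0,0,0.9,3.6,-2.6,0,0,0,0,1.1,4.4,-2.6,0,0,0,0,1.3,5.2,-2.6,0,0,0,0,1.6,6,-2.6,0,0,0,0,1.8,6.8,-2.6,0,0,0,0,2,7.6,-2.6,0,0,0],
)

```text
time_s: 3.88
ee_pos: [0.6138, 0.089, 0.021]
eef_rot: [-3.141, -0.001, -0.252]
force: [-0.4, -3.0, 1.8]
grip_width: 0.0471
```

```bash
python3 - <<'E'
from h import *
i2,W2=cloud('side'); i3,W3=cloud('top')
cv2.imwrite('pics/s3.png',np.vstack([cv2.resize(i3[120:330,130:410],(400,300)),cv2.resize(i2[120:330,160:440],(400,300))]))
E
```

```text
(no output)
```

View pics/s3.png

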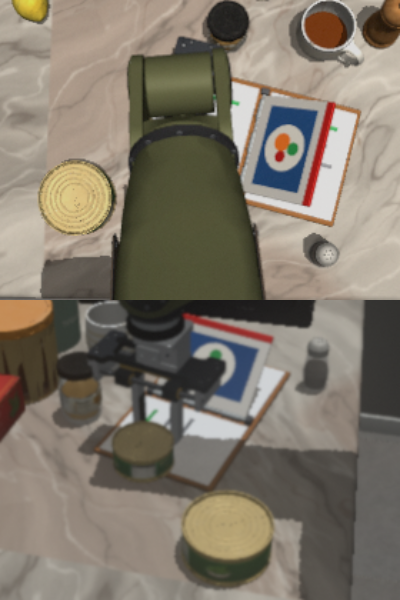

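The tin is at the left edge of the board, still upright, with the leaf untouched. I'll keep pushing.

Request:
carry_out(
  commands=[0,0.2,0.7,0,0,0,0,0,0.4,1.4,0,0,0,0,0,0.6,2.1,0,0,0,0,0,0.7,2.8,0,0,0,0,0,0.9,3.5,0,0,0,0,0,1.1,4.2,0,0,0,0,0,1.3,4.9,0,0,0,0,0,1.4,5.6,0,0,0,0,0,1.6,6.3,0,0,0,0,0,1.8,7,0,0,0,0,0,2,7.6,0,0,0,0,0,2,7.6,0,0,0,0],
)

```text
time_s: 4.98
ee_pos: [0.6339, 0.167, 0.0208]
eef_rot: [-3.14, -0.001, -0.25]
force: [-0.2, -0.2, -0.2]
grip_width: 0.0471
```

```bash
python3 - <<'E'
from h import *
i2,W=cloud('side')
for r in nets.silhouettes('side','tuna_tin')[:3]:
    print(r['confidence'],r['extent'])
x,y,z=np.moveaxis(W,-1,0)
m=(x>.57)&(x<.72)&(y>.14)&(y<.3)
for lo,hi in [(.033,.046),(.044,.06),(.006,.03)]:
    q=W[m&(z>lo)&(z<hi)]; print(lo,len(q),np.median(q,0) if len(q) else '', cv2.minEnclosingCircle(q[:,:2].astype(np.float32)) if len(q) else '')
cv2.imwrite('pics/s4.png',cv2.resize(i2[120:330,160:440],(560,420)))
E
```

```text
0.86 [287.0, 255.1, 349.1, 320.3]
0.79 [217.1, 232.9, 261.5, 280.8]
0.033 1317 [0.6423061  0.20944647 0.03667836] ((0.6354475021362305, 0.2035924643278122), 0.053513433784246445)
0.044 127 [0.6088654  0.17005109 0.05204222] ((0.6309887170791626, 0.16930599510669708), 0.036861248314380646)
0.006 463 [0.62339819 0.24406038 0.01679622] ((0.6229007244110107, 0.19090056419372559), 0.07103973627090454)
```

View pics/s4.png

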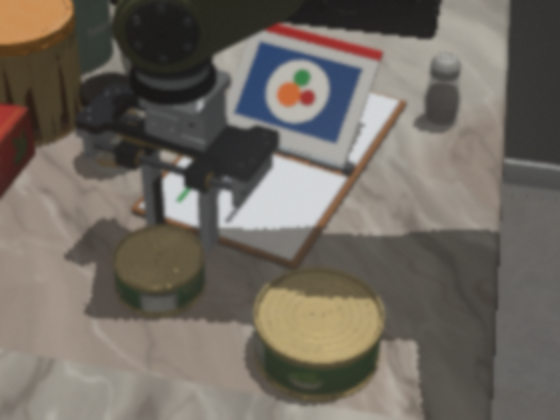

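The tin has dropped to the worktop: its top reads 0.037, against 0.047 for 0.050 before. Next I'll retract, shut the fingers and go over behind the leaf.

Request:
carry_out(
  commands=[0,-0.4,-1.5,0,0,0,0,0,-0.4,-1.5,4,0,0,0,0,-0.4,-1.5,8,0,0,0,1,-0.4,-1.5,12,0,0,0,1,-0.4,-1.5,16,0,0,0,1,-1.5,-5,18,0,0,0,1,-2.6,-9,18,0,0,0,1,-4,-13,18,0,0,0,1,-5.2,-17,18,0,0,0,1,-6.5,-21,18,0,0,0,1,-8,-25,18,0,0,0,1,-9,-29,18,0,0,0],
)

```text
time_s: 6.08
ee_pos: [0.5427, -0.1241, 0.201]
eef_rot: [-3.141, -0.001, -0.251]
force: [0.0, -0.2, 0.2]
grip_width: 0.0001
```

```bash
python3 - <<'E'
from h import *
for c in ['side','top']:
    i,W=cloud(c); x,y,z=np.moveaxis(W,-1,0)
    q=W[(x>.58)&(x<.7)&(y>.14)&(y<.28)&(z>.03)&(z<.046)]
    A=np.c_[q[:,:2]-np.median(q[:,:2],0),np.ones(len(q))]; s=np.linalg.lstsq(A,q[:,2],rcond=None)[0]
    print(c,len(q),cv2.minEnclosingCircle(q[:,:2].astype(np.float32)),'plane',s)
E
```

```text
side 1283 ((0.6417263150215149, 0.21093489229679108), 0.04477626830339432) plane [ 0.006491   -0.0100108   0.03643049]
top 1175 ((0.644317090511322, 0.21161532402038574), 0.04409622773528099) plane [-0.00180138  0.00336873  0.036335  ]
```

The tin stands flat on the worktop at (0.643,0.211). Now I'll go down behind the leaf's free edge.

Request:
carry_out(
  commands=[1,-1,-3.2,0,0,0,0,1,-1,-3.2,0,0,0,0,1,-1,-3.2,-4,0,0,0,1,-1,-3.2,-8,0,0,0,1,-1,-3.2,-11.6,0,0,0,1,-1,-3.2,-11.6,0,0,0],
)

```text
time_s: 6.68
ee_pos: [0.5294, -0.1578, 0.0787]
eef_rot: [-3.14, 0.009, -0.256]
force: [-0.5, -0.1, -0.7]
grip_width: 0.0008
```

```bash
python3 - <<'E'
from h import *
i2,W=cloud('side')
cv2.imwrite('pics/s5.png',cv2.resize(i2[60:270,180:460],(560,420)))
E
```

```text
(no output)
```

View pics/s5.png

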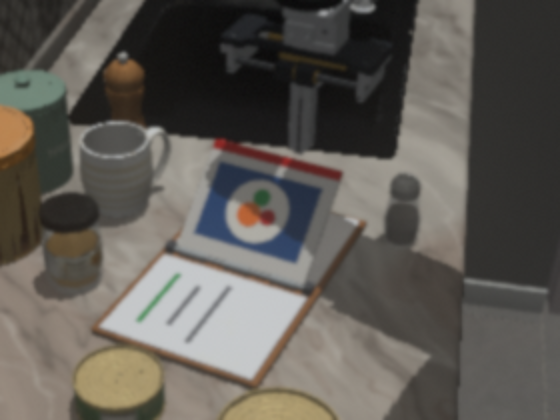

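The picture shows the shut fingers at (303,120) behind the leaf's red edge, clear of the mug and shaker. I'll sweep the leaf up past vertical.

Request:
carry_out(
  commands=[1,0.6,2.2,0.3,0,0,0,1,1.2,4.6,0.6,0,0,0,1,1.5,5.9,1.5,0,0,0,1,1.9,7.2,2.3,0,0,0,1,2.3,9,3.1,0,0,0,1,2.8,10.7,3.9,0,0,0,1,3.2,12.5,4.2,0,0,0,1,3.7,14.2,4.5,0,0,0,1,4,15.5,4.4,0,0,0,1,4.3,16.7,4.2,0,0,0],
)

```text
time_s: 7.57
ee_pos: [0.575, 0.0097, 0.1265]
eef_rot: [-3.14, 0.002, -0.256]
force: [0.2, -0.5, -0.1]
grip_width: 0.0003
```

```bash
python3 - <<'E'
from h import *
i2,W=cloud('side')
cv2.imwrite('pics/s6.png',cv2.resize(i2[60:270,180:460],(560,420)))
E
```

```text
(no output)
```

View pics/s6.png

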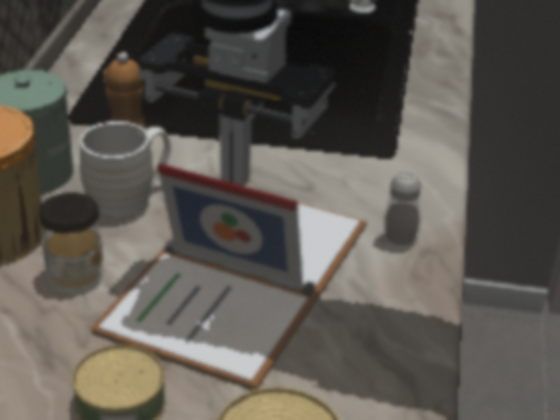

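The leaf is just past upright with the fingertips on its back at (237,180). I'll follow the arc down.

Request:
carry_out(
  commands=[1,0.4,1.4,-1,0,0,0,1,0.7,2.8,-1.7,0,0,0,1,1.1,4.2,-2.6,0,0,0,1,1.4,5.4,-3.7,0,0,0,1,1.6,6.4,-5,0,0,0,1,1.9,7.2,-6.4,0,0,0,1,2,7.6,-7.4,0,0,0,1,2,7.9,-8.4,0,0,0,1,2.1,8.1,-9.2,0,0,0,1,2.1,8.3,-10,0,0,0,1,2.2,8.3,-10.6,0,0,0,1,2.2,8.3,-11,0,0,0],
)

```text
time_s: 8.62
ee_pos: [0.5971, 0.0942, 0.0154]
eef_rot: [-3.14, 0.003, -0.255]
force: [-14.3, -0.7, 42.2]
grip_width: 0.0004
```

Request:
carry_out(
  commands=[1,0,0,0,0,0,0,1,0,0,0,0,0,0,1,0,0,0,0,0,0,1,0,0,2,0,0,0,1,0,0,5,0,0,0,1,0,0,9,0,0,0,1,0,0,13,0,0,0,1,-1,-4,17,0,0,0,1,-2,-8,17,0,0,0,1,-3,-12,17,0,0,0,1,-4,-16,17,0,0,0,1,-4,-16,17,0,0,0],
)

```text
time_s: 9.62
ee_pos: [0.556, -0.0705, 0.1861]
eef_rot: [-3.14, 0.002, -0.259]
force: [0.2, 0.5, 0.1]
grip_width: 0.0004
```

```bash
python3 - <<'E'
from h import *
o=ctrl.get_obs();print(o['ee_pos'],o['force'])
ya=np.array([.25,.968]);xa=np.array([.968,-.25])
for c in ['side','top']:
    i,W=cloud(c); r=(W[...,:2]-[.572,-.006]); by=r@ya; bx=r@xa; z=W[...,2]
    for a,b in [(.02,.05),(.05,.08),(.08,.11),(.11,.13),(.142,.15)]:
        m=(abs(bx)<.06)&(by>a)&(by<b); print(c,a,b,m.sum(),np.round(np.nanmedian(z[m]),4))
    x,y=W[...,0],W[...,1]
    q=W[(x>.58)&(x<.7)&(y>.14)&(y<.28)&(z>.03)&(z<.046)]
    A=np.c_[q[:,:2]-np.median(q[:,:2],0),np.ones(len(q))]; print('tin',np.median(q,0),np.linalg.lstsq(A,q[:,2],rcond=None)[0])
    if c=='side': cv2.imwrite('pics/s7.png',cv2.resize(i[60:330,160:440],(560,540)))
E
```

```text
[ 0.55595667 -0.07049429  0.18605852] [0.17770286 0.53577084 0.12107092]
side 0.02 0.05 488 0.0158
side 0.05 0.08 520 0.016
side 0.08 0.11 558 0.0157
side 0.11 0.13 367 0.0155
side 0.142 0.15 183 0.0091
tin [0.64179938 0.21335354 0.03648943] [ 0.00380287 -0.0129392   0.03644276]
top 0.02 0.05 3380 0.7238
top 0.05 0.08 4334 0.7305
top 0.08 0.11 4320 0.7303
top 0.11 0.13 2868 0.7311
top 0.142 0.15 185 0.0091
tin [0.64445836 0.21097045 0.03629559] [0.00085588 0.00157715 0.0362627 ]
```

View pics/s7.png

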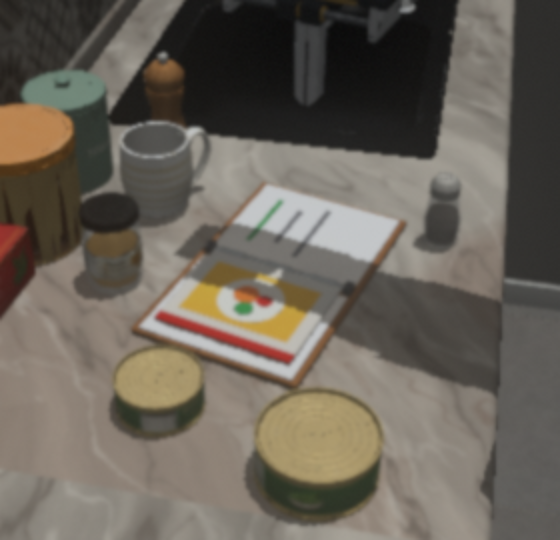

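The leaf lies flat on the left page, yellow side up at (245,300) and level at 16 mm. The tin stands flat at (158,390), the other things are undisturbed, and the gripper is clear.

```bash
python3 -c "
from station import ticket
print(ticket.hand_in())"
```

```text
the job is handed in; nothing more can be done
None
```

I slid the tin off the left edge of the board with half-open fingers. Then I swept the leaf over its spine with the shut fingertips, pressed it flat and handed the job in. The last clock reading before hand-in was 9.6 s of the 51 s allowed.

**Leaf:** the side camera reads its top at 15.5–16.0 mm across the whole leaf, against 16 mm expected when flat. The top camera could not confirm this because the arm was in its view.

**Tin:** it stands flat on the worktop at about (0.643, 0.212). Its top reads 36.4 mm, about 10 mm lower than on the board. The fitted tilt was within about 0.013 rad from both cameras.

**Mug, honey jar and pepper shaker:** they look undisturbed in the last picture, but I did not measure their positions again.

**Forces:** the highest reading I saw was about 45 N at the wrist while pressing the leaf down. It was close to zero at the end, with the robot touching nothing.

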